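Hold two slide boxes squared in the taping jig

ROBOT

A 6-joint arm with a two-finger parallel gripper is mounted at the origin on a cart in front of the work surface, level with it; the furniture and walls round the work are solid. World frame = base frame: x ahead of the robot, y to its left, z up, the work surface at z = 0. Lengths are in m, angles in degrees, forces in N, time in s.
With the tool pointing down it reaches from about 0.3 to 0.75 m from the base axis. Payload 8.5 kg.
Tool frame: the origin (TCP) lies at the very end of the fingers, on their centre line; the grasp point (between the pads) lies 19 mm behind it; z points along the fingers, y is the line along which they close (so a half turn about z gives the same grasp; the last joint's range is limited). The gripper opens to 85 mm and grips with 20 to 120 N. Pads are 22 mm wide; open, the fingers measure 114 mm over their backs; the gripper's body (76 mm by 85 mm) begins 54 mm behind the grasp point. The pads swing forward as they close: fully open they stand 13 mm farther back than shut.
Start: joints at [-83.669, 21.807, 74.336, -0, 83.858, -12.336], TCP at [0.176, -0.521, 0.231] pointing down, gripper open.
Joint ranges: [-178.18, 178.18], [-50.72, 133.34], [12.68, 142.11], [-81.47, 261.47], [9.98, 163.14], [-165.26, 165.26]. Speed limits (degrees/s): [136.94, 136.94, 180, 180, 180, 180].

INTERFACE

Orientations are given as a 3x3 rotation matrix whose columns are the frame's x, y, z axes.
In Python, from rig import observe, cams, ticket gives the robot as it stands.
- The arm moves only by the tool move_arm, never from a script. Its arguments are lists of equal length, an entry for each row: "jaw": the finger opening in cm, from 0 to 8.54; "dp": the shift along the tool's x, y, z in cm, a list of three; "turn": the turn, a rotation vector about the tool's x, y, z in rad, a list of three. In form: {"jaw": [jaw, ...], "dp": [[tx, ty, tz], ...], "turn": [[wx, wy, wz], ...]}. A call has 1 to 12 rows; each row shifts and turns the commanded pose from where the row before left it, along the tool's axes as they then stand; what a row does not reach is not made up. A row lasts 1/12 s, in which the tool goes at most 41.7 mm and 7.16 degrees, less where a joint would pass 70% of its speed; a pose out of reach is approached as far as the arm can. A call is refused whole if a number of a shift passes 4.17 or a number of a turn 0.125, either way. A call with a gripper value outside its range is refused whole. The fingers move at their own pace and stop on an object; "force" is the grip in N (left out, the last holds). Time passes only in rows, so rows that do not move let the fingers close. It gives the time, the measured TCP pose, the force, the opening and the grip force at its end, in the units of the state.
- observe(): the state, without advancing time (a new reading comes with each control period).
- cams.get_image(name): name is "scene" or "side" or "wrist"; returns (picture, depth): 400x640x3 uint8, red, green, blue; 400x640 float32, m along the optical axis (not along the pixel's ray), 0 where there is no reading.
- cams.calibration(name): a dict with "vertical_fov" (degrees; the focal length in pixels is half the picture's height over the tangent of half this angle, whatever the lens; pixels are square), "cx", "cy" (the principal point, pixels), "view" (4x4, takes a point from world to camera coordinates); the wrist camera has in their place "tool_from_camera" (4x4, takes a point from camera to tool coordinates, whose origin is the TCP and whose axes are the flange's). Camera axes: x right, y up, looking along -z (the intrinsics and any distortion apply to the point x, -y, -z); pixel columns grow to the right and rows downward; lengths in m; the calibration is good to about 2 mm. A picture is of the moment at which its call begins: read the wrist's pose just before it. calibration takes no time and is no camera call.
- ticket.close_job(): hands the job in; it is judged then, once.
Trained networks look in the newest picture that a camera, given by its name, has taken for a name from the list of things; names that differ only in an ending like _2 or _b are one class to them, and where a whole thing is asked for, a point or a joint stands for the part that bears it (a point fixed in the world has none). Each returns a list of dicts, best first, with "p" (0 to 1); they miss things now and then, are a little off and sometimes report something else, mostly with a low value. They report only what shows in the picture. A call takes as long as a camera call. They do not tell look-alikes from the thing itself.
- cams.spot_in(camera, query): "box" ([centre column, centre row, width, height] as shares, 0 to 1, of the picture: columns of its width, rows of its height, round what is visible of it).
- cams.outline_of(camera, query): "mask" (400x640 bool, what is visible of it) and "box" ([centre column, centre row, width, height] as shares, 0 to 1, of the picture: columns of its width, rows of its height, round what is visible of it).
- cams.mark_of(camera, query): "location" ([column, row] as shares, 0 to 1, of the picture: columns of its width, rows of its height: a listed point, or the origin of a listed thing).
The state is a dict: "time_s": time; "q": joint angles; "qvel": joint speeds; "joint_efforts": joint torques, N m; "position": TCP position; "tool_rot": TCP orientation; "ft_force": force on the tool from outside, world axes, zero at the start; "wrist_torque": the same for the moment, N m; "grip_width": finger opening in m; "gripper_force": force on a finger pad.
Only numpy, scipy, OpenCV 4.12 (cv2) and the standard library are available. Lean on these libraries where they do the work, as an engineer would, in place of code of your own. Each camera call takes 0.05 s, during which the arm holds its last target. There are 200 camera calls.

TASK

Two boxes of microscope slides are to be taped together into one pack. Lay one flat on the bed of the taping jig and the other squarely on top of it (either order), both lengthwise along the blue fence and with their ends against the blue end stop, then press the pack snugly against the fence and firmly down on the bed with one diagonal push on the upper box. Finish while holding it so, ready for the tape, without letting go, and leave the other things where they stand.

Things in the scene. Friction and masses are not known exactly. Their poses are not given: they have to be found in the camera images.
- jig_corner (a point): inner corner of the fixed taping jig: the point on top of its aluminium bed (10 mm above the worktop) where the inner faces of the blue fence and blue end stop meet. z up; x points to the fence (its face is the plane x = 0), y to the end stop (its face is y = 0). The bed spans x -124 to 0 and y -129 to 0 mm, open to -x and -y; the boxes lie there with their length along y
- bed: polished, slippery aluminium bed of the jig (friction about 0.25; the boxes on each other 0.6), top 10 mm above the worktop, with a 26 mm wide, 6 mm deep tape groove across it along x, centred 41.5 mm from the end stop; origin on the worktop, 60 mm from the fence face and 60 mm from the stop face
- fence: blue fence at the far side of the bed, along y of jig_corner, 12 mm thick, rising 30 mm above the bed (two stacked boxes rise 42 mm), with a 26 mm wide gap for the tape opposite the groove; fixed, same origin as the bed
- stop: blue end stop at the left side of the bed, along x of jig_corner, 60 mm long from the fence, 12 mm thick, rising 33 mm above the bed; fixed, same origin as the bed
- box_pale_centre (a point): clear slide box with a pale cream label, 31 mm wide (x), 83 mm long (y), 21 mm high (z), lying flat, about 0.12 kg, solid and rigid; this point is its centre, 10.5 mm above its underside; z up, y along its length
- box_red_centre (a point): clear slide box with a pale red label, 31 mm wide (x), 83 mm long (y), 21 mm high (z), lying flat, about 0.12 kg, solid and rigid; this point is its centre, 10.5 mm above its underside; z up, y along its length
- box_pale: the pale-labelled slide box itself, origin in the middle of its underside
- box_red: the red-labelled slide box itself, origin in the middle of its underside
- cup_orange: sample cup with an orange lid, 58 mm across, 61 mm high; bystander near the front edge; origin under its centre
- cup_blue: sample cup with a blue lid, 58 mm across, 61 mm high; bystander near the front edge; origin under its centre
- dropper: small amber dropper bottle with a black cap, 27 mm across, 67 mm high; bystander behind the jig; origin under its centre
- tape: the nearer of two black tape dispensers (close to the jig), 37 x 130 x 62 mm; bystander behind and right of the jig; origin under its centre
Mind the look-alikes: they are no part of the job. Leave any purple look-alike of the box_pale alone. Leave any purple look-alike of the box_red alone.

How it is judged:
By the outcome, as a careful person would: the job done as asked, in the order asked, and still so for the second after the job is handed in, while the arm keeps its last pose, push and grip.
It also fails if it takes over 61 s, if anything falls off the work surface, if the arm or the gripper's body presses on something with over 40 N, if the wrist force passes 120 N, or if a joint passes its speed limit or range.

## Working session

There is one attempt and no reset: what is moved stays moved. The work goes in short steps, Python scripts to look and compute and a tool call to move; the robot and the scene stay as the last step left them, time stands still between calls to the robot, and variables do not carry over. Pictures are saved under pics/ and viewed, at most 10 in all, crops included, and the job is handed in when it is done.

Besides the shell and the picture viewer there is one more tool, called after ">>>" by a JSON object that holds its "fn" and its "kwargs", one argument or row to a line. move_arm: Moves the arm, as the interface text tells. Its arguments: {"type":"object","properties":{"jaw":{"type":"array","items":{"type":"number"}},"dp":{"type":"array","items":{"type":"array","items":{"type":"number"}}},"turn":{"type":"array","items":{"type":"array","items":{"type":"number"}}},"force":{"type":"number"}},"required":["jaw","dp","turn"]}

```bash
ls; mkdir -p pics; cat > h.py <<'E'
import numpy as np, cv2
from rig import observe, cams, ticket
def K(n):
    c=cams.calibration(n); f=200/np.tan(np.radians(c["vertical_fov"]/2)); return c,f
def world_from_cam(n):
    c,f=K(n)
    if n=="wrist":
        s=observe(); T=np.eye(4); T[:3,:3]=s["tool_rot"]; T[:3,3]=s["position"]; return T@np.array(c["tool_from_camera"])
    return np.linalg.inv(np.array(c["view"]))
def ray(n,u,v,W=None):
    c,f=K(n); W=world_from_cam(n) if W is None else W
    d=np.array([(u-c["cx"])/f,-(v-c["cy"])/f,-1.0]); return W[:3,3],W[:3,:3]@d
def atz(n,u,v,z,W=None):
    o,d=ray(n,u,v,W); return o+d*(z-o[2])/d[2]
def cloud(n,dep,W=None):
    c,f=K(n); W=world_from_cam(n) if W is None else W
    v,u=np.mgrid[:400,:640]; P=np.stack([(u-c["cx"])/f*dep,-(v-c["cy"])/f*dep,-dep],-1)
    P=P@W[:3,:3].T+W[:3,3]; P[dep==0]=np.nan; return P
def save(im,name): cv2.imwrite("pics/"+name,cv2.cvtColor(im,cv2.COLOR_RGB2BGR))
E
python3 - <<'E'
from h import *
s=observe(); print(s["position"],s["tool_rot"],s["time_s"])
ims=[]
for n in ["scene","side"]:
    im,d=cams.get_image(n); save(im,n+".png"); np.savez(n,im=im,d=d)
    c=cams.calibration(n); print(n,{k:c[k] for k in c if k!="view"})
    P=cloud(n,d)
    for q in ["box_pale","box_red","jig_corner","bed","box_pale_centre","box_red_centre"]:
        for r in cams.mark_of(n,q)[:3]:
            u,v=r["location"][0]*640,r["location"][1]*400
            print(n,q,round(r["p"],2),round(u),round(v),P[min(int(v),399),min(int(u),639)].round(3), atz(n,u,v,{"jig_corner":.01,"box_pale_centre":.0105,"box_red_centre":.0105}.get(q,0)).round(3))
print(cams.calibration("wrist"))
E
```

```text
pics
[ 0.17601314 -0.52076371  0.23071962] [[ 9.47384154e-01  3.20098789e-01 -1.75132942e-04]
 [ 3.20098706e-01 -9.47383133e-01  1.42069127e-03]
 [ 2.88843561e-04 -1.40200023e-03 -9.99998975e-01]] 0.0
scene {'vertical_fov': 47.71351040167859, 'cx': 326.76872779642446, 'cy': 196.3137729104166}
scene box_pale 0.9 295 290 [0.474 0.311 0.019] [0.48  0.299 0.   ]
scene box_pale 0.87 255 331 [0.497 0.434 0.018] [0.504 0.424 0.   ]
scene box_pale 0.73 328 342 [0.359 0.395 0.019] [0.363 0.385 0.   ]
scene box_red 0.55 381 184 [ 0.431 -0.108  0.019] [ 0.436 -0.131  0.   ]
scene box_red 0.48 390 155 [ 0.458 -0.257  0.018] [ 0.463 -0.281  0.   ]
scene jig_corner 0.94 296 217 [0.583 0.106 0.014] [0.583 0.102 0.01 ]
scene bed 0.7 292 288 [0.48  0.313 0.022] [ 0.489  0.298 -0.   ]
scene bed 0.58 329 213 [0.518 0.042 0.001] [0.518 0.041 0.   ]
scene bed 0.5 298 290 [0.471 0.308 0.018] [0.475 0.297 0.   ]
scene box_pale_centre 0.65 294 289 [0.476 0.311 0.018] [0.479 0.307 0.01 ]
scene box_pale_centre 0.65 328 339 [0.362 0.393 0.02 ] [0.364 0.386 0.01 ]
scene box_pale_centre 0.56 256 328 [0.497 0.428
[... 883 characters left out ...]
[0.359 0.38  0.01 ]
side box_pale_centre 0.56 308 258 [0.473 0.306 0.022] [0.474 0.296 0.01 ]
side box_red_centre 0.5 350 154 [ 0.46  -0.25   0.026] [ 0.461 -0.277  0.01 ]
side box_red_centre 0.48 351 175 [ 0.432 -0.12   0.024] [ 0.432 -0.138  0.01 ]
{'vertical_fov': 66.48188463924023, 'cx': 325.61220945331513, 'cy': 203.53862449676018, 'tool_from_camera': array([[-7.69380322e-04,  9.52063031e-01,  3.05900953e-01,
         7.90653404e-02],
       [ 9.99999381e-01,  9.78384519e-04, -5.29922783e-04,
         1.11478160e-03],
       [-8.03808649e-04,  3.05900356e-01, -9.52063194e-01,
        -1.43032063e-01],
       [ 0.00000000e+00,  0.00000000e+00,  0.00000000e+00,
         1.00000000e+00]])}
```

View pics/scene.png

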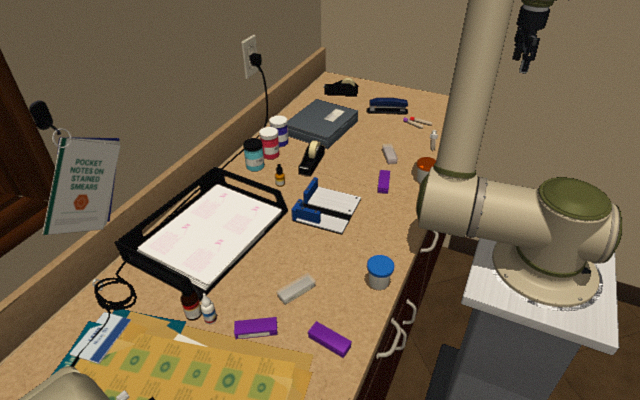

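View pics/side.png

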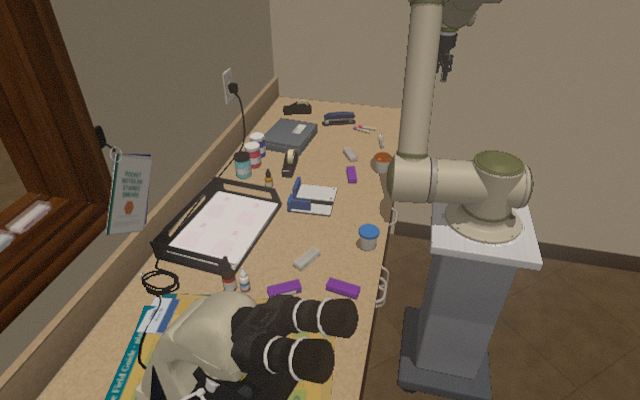

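The true boxes are the grey-white ones: one at scene (295,290), one at (390,155). The other three are purple look-alikes at (256,328), (329,340) and (383,181). The jig, with its blue fence and stop, is at about (325,208).

```bash
python3 - <<'E'
from h import *
for n in ["scene","side"]:
    D=np.load(n+".npz"); im,d=D["im"],D["d"]; P=cloud(n,d); z=P[...,2]
    for nm,c in dict(A=(.474,.308),B=(.461,-.255)).items():
        m=(np.hypot(P[...,0]-c[0],P[...,1]-c[1])<.06)&(z>.015)&(z<.03)
        r=cv2.minAreaRect(P[m][:,:2].astype(np.float32)*1000); print(n,nm,m.sum(),r,np.nanmedian(z[m]),im[m].mean(0))
    hsv=cv2.cvtColor(im,cv2.COLOR_RGB2HSV)
    m=(hsv[...,0]>105)&(hsv[...,0]<125)&(hsv[...,1]>120)&(np.hypot(P[...,0]-.52,P[...,1]-.04)<.14)&(z>.03)
    Q=P[m][:,:3]; print(m.sum(),cv2.minAreaRect(Q[:,:2].astype(np.float32)*1000), np.nanmax(Q,0),np.nanmin(Q,0))
    # bed
    m=(np.hypot(P[...,0]-.52,P[...,1]-.04)<.1)&(z>.005)&(z<.015)&(hsv[...,1]<60); print(m.sum(),cv2.minAreaRect(P[m][:,:2].astype(np.float32)*1000),np.median(P[m][:,2]))
    save(cv2.resize(im[170:250,270:390] if n=="scene" else im[165:235,270:360],None,fx=6,fy=6),n+"j.png")
E
```

```text
scene A 471 ((476.80633544921875, 303.27142333984375), (83.30542755126953, 35.636714935302734), 66.29141235351562) 0.019220542585708822 [172.66454352 160.17622081 140.05732484]
scene B 164 ((461.9454650878906, -270.5793151855469), (30.881193161010742, 85.70470428466797), 31.593299865722656) 0.018533643461441873 [166.19512195 150.35365854 134.3902439 ]
268 ((602.76123046875, 55.452423095703125), (106.06201171875, 154.1781005859375), 28.848745346069336) [0.64966929 0.10875527 0.04754812] [ 0.51981031 -0.03765702  0.03011134]
1286 ((529.3680419921875, 31.579822540283203), (136.30438232421875, 150.1580810546875), 2.741197347640991) 0.00807604026019404
side A 291 ((474.9892883300781, 300.20599365234375), (85.49565124511719, 32.44935607910156), 63.85090637207031) 0.02232020977515059 [164.51202749 154.37113402 140.95189003]
side B 111 ((460.3030090332031, -275.01397705078125), (31.479101181030273, 81.62723541259766), 33.751277923583984) 0.023439192955805876 [161.71171171 148.43243243 136.30630631]
23 ((584.5277709960938, 45.525421142578125), (60.91101837158203, 139.11398315429688), 29.903514862060547) [0.59464652 0.10059753 0.04687471] [ 0.52344989 -0.02995447  0.03845939]
791 ((524.6702270507812, 28.563018798828125), (130.52142333984375, 151.86366271972656), 2.769658327102661) 0.01171749263579458
```

View pics/scenej.png

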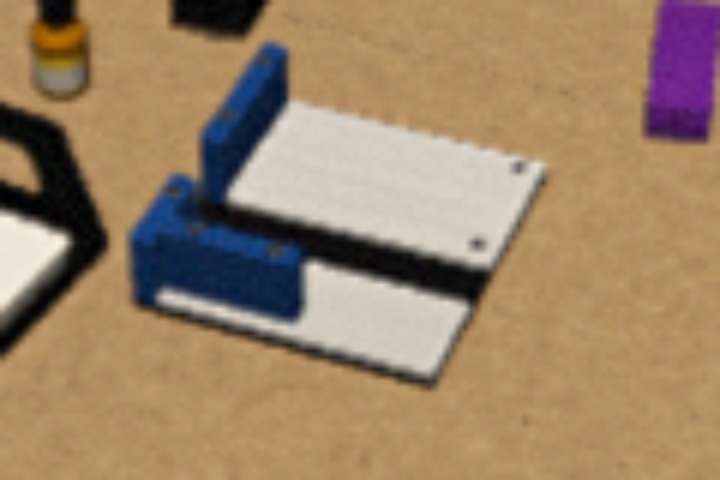

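```bash
cat >> h.py <<'E'
def plan(p,yawy=None,n=None):
    "equal rows of a body twist to reach TCP p, tool-y world angle yawy (deg)"
    s=observe(); R=np.array(s["tool_rot"]); a=np.degrees(np.arctan2(R[1,1],R[0,1]))
    w=0 if yawy is None else -np.radians((yawy-a+180)%360-180)
    D=R.T@(np.array(p)-s["position"])*100
    n0=int(np.ceil(max(np.linalg.norm(D)/4.0*1.1,abs(w)/.12,1))); n=max(n or 0,n0); t=w/n
    S=np.zeros((3,3))
    for k in range(n):
        c,q=np.cos(k*t),np.sin(k*t); S+=np.array([[c,-q,0],[q,c,0],[0,0,1]])
    print("n",n,"dp",np.linalg.solve(S,D).round(3).tolist(),"tz",round(t,4),"yaw_y",a.round(2),"pos",np.round(s["position"],4),"t",s["time_s"])
E
python3 -c "
from h import *
plan([.462,-.265,.14],31.6,12)"
```

```text
n 15 dp [2.665, 1.235, 0.609] tz -0.1198 yaw_y -71.33 pos [ 0.176  -0.521   0.2313] t 0.7
```

>>> {"fn": "move_arm", "kwargs": {
  "jaw": [8.54,8.54,8.54,8.54,8.54,8.54,8.54,8.54,8.54,8.54,8.54,8.54],
  "dp": [
    [2.665,1.235,0.61],
    [2.665,1.235,0.61],
    [2.665,1.235,0.61],
    [2.665,1.235,0.61],
    [2.665,1.235,0.61],
    [2.665,1.235,0.61],
    [2.665,1.235,0.61],
    [2.665,1.235,0.61],
    [2.665,1.235,0.61],
    [2.665,1.235,0.61],
    [2.665,1.235,0.61],
    [2.665,1.235,0.61]
  ],
  "turn": [
    [0,0,-0.12],
    [0,0,-0.12],
    [0,0,-0.12],
    [0,0,-0.12],
    [0,0,-0.12],
    [0,0,-0.12],
    [0,0,-0.12],
    [0,0,-0.12],
    [0,0,-0.12],
    [0,0,-0.12],
    [0,0,-0.12],
    [0,0,-0.12]
  ]
}}

```text
time_s: 1.7
position: [0.452, -0.3506, 0.1577]
tool_rot: [[-0.2, 0.98, 0.0], [0.98, 0.2, -0.0], [-0.0, 0.0, -1.0]]
ft_force: [0.8, -0.9, -0.4]
grip_width: 0.0853
gripper_force: 0.0
```

>>> {"fn": "move_arm", "kwargs": {
  "jaw": [8.54,8.54,8.54,8.54,8.54],
  "dp": [
    [2.665,1.235,0.61],
    [2.665,1.235,0.61],
    [2.665,1.235,0.61],
    [0,0,0],
    [0,0,0]
  ],
  "turn": [
    [0,0,-0.12],
    [0,0,-0.12],
    [0,0,-0.12],
    [0,0,0],
    [0,0,0]
  ]
}}

```text
time_s: 2.12
position: [0.4616, -0.2637, 0.1399]
tool_rot: [[-0.528, 0.849, -0.0], [0.849, 0.528, 0.0], [0.0, -0.0, -1.0]]
ft_force: [0.0, -0.5, 1.1]
grip_width: 0.0854
gripper_force: 0.0
```

```bash
cat >> h.py <<'E'
def look(name,pts,zlo,zhi,rad=.07):
    W=world_from_cam("wrist"); im,d=cams.get_image("wrist"); np.savez(name,im=im,d=d,W=W); save(im,name+".png")
    P=cloud("wrist",d,W); z=P[...,2]
    for c in pts:
        m=(np.hypot(P[...,0]-c[0],P[...,1]-c[1])<rad)&(z>zlo)&(z<zhi)
        q=P[m][:,:2]; print(c,m.sum(),cv2.minAreaRect(q.astype(np.float32)*1000),"z",np.median(z[m]))
    print("table z",np.nanmedian(z[200:,:]))
    return im,d,W,P
E
python3 -c "
from h import *
plan([.462,-.265,.14],31.6,1)
look('w1',[(.462,-.265)],.013,.03)
for q in ['box_red','box_red_centre','box_pale']:
  for r in cams.mark_of('wrist',q): print(q,r['p'],np.array(r['location'])*[640,400])
"
```

```text
n 1 dp [-0.132, -0.04, -0.005] tz 0.0045 yaw_y 31.86 pos [ 0.4616 -0.2637  0.1399] t 2.1167
(0.462, -0.265) 2868 ((462.6908264160156, -276.8733215332031), (30.820335388183594, 82.61644744873047), 31.594064712524414) z 0.021464827603771608
table z 0.0013207807405312133
box_red 0.59 [377.216  47.4  ]
box_red_centre 0.72 [320.896 203.2  ]
```

View pics/w1.png

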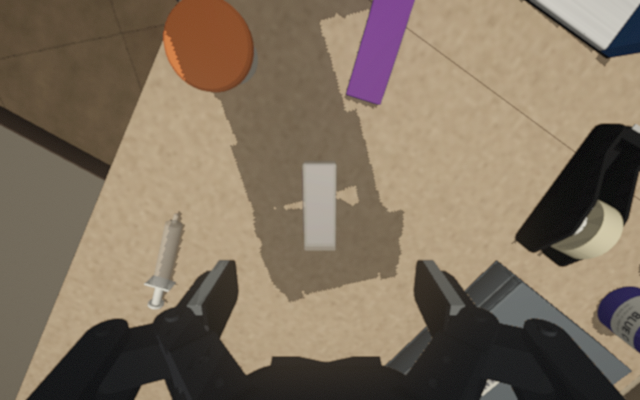

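```bash
python3 -c "
from h import *
plan([.4627,-.2769,.004],31.6,5)"
```

```text
n 5 dp [-0.197, -0.097, 2.721] tz 0.0003 yaw_y 31.68 pos [ 0.4616 -0.2659  0.14  ] t 2.3167
```

>>> {"fn": "move_arm", "kwargs": {
  "jaw": [6,6,6,6,6,6,6,6,6],
  "dp": [
    [-0.5,-0.24,2],
    [-0.485,-0.245,2.6],
    [0,0,2.8],
    [0,0,2.8],
    [0,0,2],
    [0,0,1.4],
    [0,0,0],
    [0,0,0],
    [0,0,0]
  ],
  "turn": [
    [0,0,0],
    [0,0,0],
    [0,0,0],
    [0,0,0],
    [0,0,0],
    [0,0,0],
    [0,0,0],
    [0,0,0],
    [0,0,0]
  ]
}}

```text
time_s: 3.07
position: [0.4629, -0.2765, 0.0048]
tool_rot: [[-0.526, 0.85, 0.001], [0.85, 0.526, -0.001], [-0.002, 0.0, -1.0]]
ft_force: [0.7, -0.1, 0.4]
grip_width: 0.0601
gripper_force: 0.0
```

```bash
python3 -c "
from h import *
plan([.4627,-.2769,.004],31.6,1)
im,d,W,P=look('w2',[(.4627,-.2769)],.013,.03)
"
```

```text
n 1 dp [-0.023, -0.043, 0.076] tz 0.0026 yaw_y 31.75 pos [ 0.4629 -0.2765  0.0048] t 3.0667
(0.4627, -0.2769) 11476 ((463.2461242675781, -276.9064636230469), (81.59835815429688, 74.36940002441406), 81.9616470336914) z 0.021446687637343406
table z 0.0011119166088555121
```

View pics/w2.png

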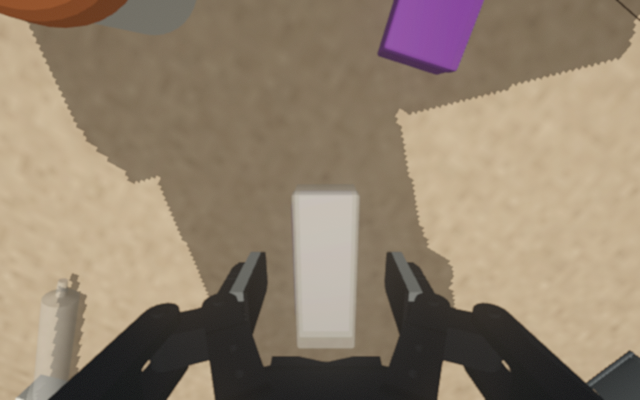

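>>> {"fn": "move_arm", "kwargs": {
  "jaw": [2,2,2,2,2,2,2,2],
  "dp": [
    [0,0,0.08],
    [0,0,0],
    [0,0,0],
    [0,0,0],
    [0,0,0],
    [0,0,0],
    [0,0,0],
    [0,0,0]
  ],
  "turn": [
    [0,0,0],
    [0,0,0],
    [0,0,0],
    [0,0,0],
    [0,0,0],
    [0,0,0],
    [0,0,0],
    [0,0,0]
  ],
  "force": 50
}}

```text
time_s: 3.78
position: [0.4629, -0.2759, 0.0039]
tool_rot: [[-0.527, 0.85, 0.001], [0.85, 0.527, -0.001], [-0.002, 0.0, -1.0]]
ft_force: [-0.4, -0.0, 5.6]
grip_width: 0.0288
gripper_force: 50.9
```

```bash
cat >> h.py <<'E'
def inhand(name="wh",zt=.021):
    "box top extents in tool frame, mm"
    s=observe(); c=cams.calibration("wrist"); im,d=cams.get_image("wrist"); save(im,name+".png"); np.savez(name,im=im,d=d)
    T=cloud("wrist",d,np.array(c["tool_from_camera"]))*1000; R=np.array(s["tool_rot"])
    strip=(abs(T[...,1])<11)&(T[...,2]<15)&(T[...,2]>-40)&(np.arange(400)[:,None]<352)
    x=T[...,0][strip]; z=T[...,2][strip]; print("strip n",strip.sum(),"x",np.percentile(x,[0.5,50,99.5]).round(1),"z",np.percentile(z,[2,50,98]).round(1))
    h=np.histogram(z,bins=np.arange(-40,16,4)); print(h[0])
E
python3 -c "
from h import *
plan([.4627,-.2769,.004],31.6,1); s=observe(); print(s['grip_width'],s['gripper_force'],s['ft_force'])
inhand()
plan([.48,.045,.16],29,1)
"
```

```text
n 1 dp [-0.077, -0.072, -0.013] tz 0.0036 yaw_y 31.81 pos [ 0.4629 -0.2759  0.0039] t 3.7833
0.02883012913287995 50.915499329566956 [-0.44023668 -0.02609284  5.64604216]
strip n 16848 x [-41.7  46.3 118.2] z [-18.5   2.3   4.5]
[   0    0    0    0    0 7302  132   72  107  101 7853 1281    0]
n 10 dp [2.674, 1.779, -1.565] tz 0.0049 yaw_y 31.8 pos [ 0.4629 -0.2759  0.0039] t 3.8333
```

```bash
python3 -c "
from h import *
D=np.load('wh.npz'); c=cams.calibration('wrist'); T=cloud('wrist',D['d'],np.array(c['tool_from_camera']))*1000
m=(abs(T[...,1])<30)&(T[...,2]<-14)&(T[...,2]>-22)
for y in (-10,-5,0,5,10):
  k=m&(abs(T[...,1]-y)<2)&(T[...,0]>-60); x=T[...,0][k]; r,_=np.where(k); print(y,np.percentile(x,[.5,99.5]),r.min(),r.max(),np.median(T[...,2][k]))
plan([.56,-.035,.16],29,1)
"
```

```text
-10 [-41.80645039  40.17821393] 194 350 -17.592868321152004
-5 [-41.90650329  40.10727573] 194 350 -17.553055650578298
0 [-42.08466934  40.14562849] 193 350 -17.600578428970017
5 [-42.14710585  40.17929415] 194 350 -17.623801276434094
10 [-41.78211431  40.27852136] 193 350 -17.58049114390603
n 9 dp [1.754, 2.291, -1.737] tz 0.0054 yaw_y 31.8 pos [ 0.4629 -0.2759  0.0039] t 3.8333
```

>>> {"fn": "move_arm", "kwargs": {
  "jaw": [2,2,2,2,2,2,2,2,2,2,2,2],
  "dp": [
    [0,0,-2],
    [0,0,-4],
    [1.75,2.29,-2.6],
    [1.75,2.29,-1],
    [1.75,2.29,-1],
    [1.75,2.29,-1],
    [1.75,2.29,-1],
    [1.75,2.29,-1],
    [1.75,2.29,-1],
    [1.75,2.29,-1],
    [1.75,2.29,0],
    [0,0,0]
  ],
  "turn": [
    [0,0,0],
    [0,0,0],
    [0,0,0.005],
    [0,0,0.005],
    [0,0,0.005],
    [0,0,0.005],
    [0,0,0.005],
    [0,0,0.005],
    [0,0,0.005],
    [0,0,0.005],
    [0,0,0.005],
    [0,0,0]
  ]
}}

```text
time_s: 4.83
position: [0.5607, -0.0309, 0.1596]
tool_rot: [[-0.491, 0.871, 0.002], [0.871, 0.491, 0.001], [-0.0, 0.002, -1.0]]
ft_force: [-0.1, 1.0, -0.8]
grip_width: 0.0287
gripper_force: 50.1
```

>>> {"fn": "move_arm", "kwargs": {
  "jaw": [2,2,2],
  "dp": [
    [0,0,0],
    [0,0,0],
    [0,0,0]
  ],
  "turn": [
    [0,0,0],
    [0,0,0],
    [0,0,0]
  ]
}}

```text
time_s: 5.08
position: [0.5592, -0.0358, 0.1588]
tool_rot: [[-0.487, 0.873, -0.001], [0.873, 0.487, -0.0], [0.0, -0.001, -1.0]]
ft_force: [0.1, -0.1, -0.7]
grip_width: 0.0288
gripper_force: 50.1
```

```bash
python3 -c "
from h import *
plan([.56,-.035,.16],29,1); print(observe()['ft_force'])
im,d,W,P=look('w3',[(.52,.04)],.006,.014,.12)
D=dict(im=im,d=d); c=cams.calibration('wrist'); T=cloud('wrist',d,np.array(c['tool_from_camera']))*1000
for y in (-10,0,10):
  k=(abs(T[...,1]-y)<2)&(T[...,2]<-14)&(T[...,2]>-22)&(T[...,0]>-60); x=T[...,0][k]; print(y,np.percentile(x,[.5,99.5]),np.median(T[...,2][k]))
for r in cams.mark_of('wrist','jig_corner'): u=np.array(r['location'])*[640,400]; print(r['p'],u,atz('wrist',*u,.01,W))
"
```

```text
n 1 dp [0.032, 0.113, -0.118] tz 0.0028 yaw_y 29.16 pos [ 0.5592 -0.0358  0.1588] t 5.0833
[ 0.13390644 -0.13793755 -0.68900536]
(0.52, 0.04) 16830 ((549.5728759765625, 28.437484741210938), (174.92640686035156, 146.56492614746094), 2.779696464538574) z 0.010406061394626465
table z 0.021907973275858583
-10 [-42.16481059  40.19748503] -17.592015678747046
0 [-41.65934752  40.25855371] -17.535317116194133
10 [-42.09660685  40.10761372] -17.544327514432815
0.58 [416.896  87.   ] [0.58564489 0.08504245 0.01      ]
```

View pics/w3.png

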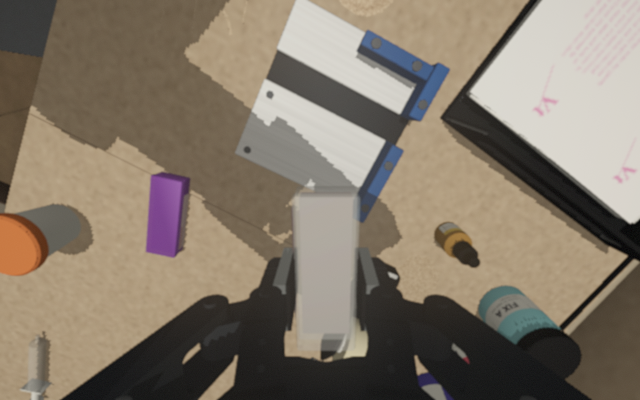

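The jig is seen at image (330,110), turned about 26° relative to the tool, so its x axis is at about 3° in the world. I'll turn the tool to match and measure again.

```bash
python3 -c "
from h import *
plan([.56,-.05,.15],2.7,5)"
```

```text
n 5 dp [-0.274, -0.076, 0.178] tz 0.0923 yaw_y 29.14 pos [ 0.5592 -0.0359  0.1589] t 5.1833
```

>>> {"fn": "move_arm", "kwargs": {
  "jaw": [2,2,2,2,2,2,2,2,2,2],
  "dp": [
    [-0.27,-0.08,0.18],
    [-0.27,-0.08,0.18],
    [-0.27,-0.08,0.18],
    [-0.27,-0.08,0.18],
    [-0.27,-0.08,0.18],
    [0,0,0],
    [0,0,0],
    [0,0,0],
    [0,0,0],
    [0,0,0]
  ],
  "turn": [
    [0,0,0.092],
    [0,0,0.092],
    [0,0,0.092],
    [0,0,0.092],
    [0,0,0.092],
    [0,0,0],
    [0,0,0],
    [0,0,0],
    [0,0,0],
    [0,0,0]
  ]
}}

```text
time_s: 6.02
position: [0.5601, -0.0489, 0.1501]
tool_rot: [[-0.051, 0.999, 0.0], [0.999, 0.051, -0.0], [-0.0, 0.0, -1.0]]
ft_force: [-0.2, 0.3, -1.1]
grip_width: 0.0288
gripper_force: 50.1
```

```bash
cat > jig.py <<'E'
from h import *
import sys
plan([.56,-.05,.15],2.7,1)
im,d,W,P=look(sys.argv[1],[],0,1)
hsv=cv2.cvtColor(im,cv2.COLOR_RGB2HSV); z=P[...,2]
reg=(np.hypot(P[...,0]-.53,P[...,1]-.03)<.14)
blue=(hsv[...,0]>100)&(hsv[...,0]<125)&(hsv[...,1]>100)&reg
top=blue&(z>.034)&(z<.05); Q=P[top][:,:2]*1000
print("top n",top.sum(),Q.min(0),Q.max(0),"ztop",np.percentile(z[top],[5,50,95]))
# fence / stop split by PCA-free: rough angle a, then refine
a=np.radians(2.7)
for it in range(4):
    U=Q@np.array([[np.cos(a),-np.sin(a)],[np.sin(a),np.cos(a)]])  # jig coords (unshifted): x'=x c+y s
    xm=U[:,0].max(); ym=U[:,1].max()
    f=(U[:,0]>xm-13.5)&(U[:,1]<ym-16); s=(U[:,1]>ym-13.5)&(U[:,0]<xm-16)
    # inner edges: for bins along
    def edge(t,v):
        b=np.arange(t.min()+2,t.max()-2,3); o=[(x+1.5,np.percentile(v[(t>=x)&(t<x+3)],4)) for x in b if ((t>=x)&(t<x+3)).sum()>5]; return np.array(o)
    ef=edge(U[f,1],U[f,0]); es=edge(U[s,0],U[s,1])
    pf=np.polyfit(ef[:,0],ef[:,1],1); ps=np.polyfit(es[:,0],es[:,1],1)
    print(np.degrees(a).round(2),"fence slope",np.degrees(-pf[0]).round(2),"stop slope",np.degrees(ps[0]).round(2),"x0",np.median(ef[:,1]).round(2),"y0",np.median(es[:,1]).round(2),"res",np.std(ef[:,1]-np.polyval(pf,ef[:,0])).round(2),np.std(es[:,1]-np.polyval(ps,es[:,0])).round(2),"fence span",U[f,1].min().round(1),U[f,1].max().round(1),"max",xm.round(1),ym.round(1))
    a-=-np.radians(np.degrees(-pf[0]))*.7 if it<3 else 0
x0,y0=np.median(ef[:,1]),np.median(es[:,1])
Ri=np.array([[np.cos(a),-np.sin(a)],[np.sin(a),np.cos(a)]])
print("corner world",Ri@[x0,y0],"angle",np.degrees(a))
bed=reg&(hsv[...,1]<50)&(hsv[...,2]>90)&(z>.006)&(z<.015); B=P[bed][:,:2]*1000
print("bed",cv2.minAreaRect(B.astype(np.float32)),np.median(z[bed]))
for r in cams.mark_of('wrist','jig_corner'): u=np.array(r['location'])*[640,400]; print(r['p'],u,atz('wrist',*u,.01,W))
E
python3 jig.py w4
```

```text
n 1 dp [-0.106, -0.017, 0.015] tz 0.0041 yaw_y 2.93 pos [ 0.5601 -0.0489  0.1501] t 6.0167
table z 0.039843975931451614
top n 2561 [524.0786763  -25.22233691] [599.87560075 102.4759576 ] ztop [0.03938774 0.04106849 0.04418586]
2.7 fence slope 0.83 stop slope -0.11 x0 588.58 y0 61.32 res 0.29 0.15 fence span -53.0 58.4 max 598.2 74.5
3.28 fence slope 0.25 stop slope 0.18 x0 588.31 y0 55.25 res 0.29 0.14 fence span -59.0 52.4 max 598.6 68.4
3.45 fence slope 0.07 stop slope -0.17 x0 588.32 y0 53.48 res 0.29 0.12 fence span -60.8 50.6 max 598.8 66.6
3.51 fence slope 0.02 stop slope -0.24 x0 588.3 y0 52.92 res 0.29 0.13 fence span -61.3 50.1 max 598.8 66.1
corner world [583.95662104  88.80864818] angle 3.5068520177866307
bed ((547.2897338867188, 31.81397247314453), (169.99673461914062, 151.772216796875), 2.853581428527832) 0.010428757153924162
0.86 [362.688  36.   ] [0.58512976 0.08457467 0.01      ]
```

View pics/w4.png

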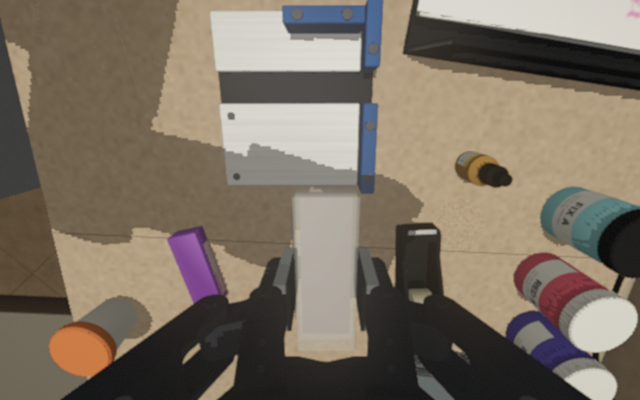

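```bash
python3 - <<'E'
from h import *
D=np.load('w4.npz'); im,d,W=D['im'],D['d'],D['W']; P=cloud('wrist',d,W); z=P[...,2]
hsv=cv2.cvtColor(im,cv2.COLOR_RGB2HSV)
a=np.radians(3.0); M=np.array([[np.cos(a),-np.sin(a)],[np.sin(a),np.cos(a)]])
U=P[...,:2]*1000@M
blue=(hsv[...,0]>100)&(hsv[...,0]<125)&(hsv[...,1]>100)
k=blue&(z>.036)&(z<.046)&(U[...,0]>580)&(U[...,0]<605)&(U[...,1]>-70)&(U[...,1]<90)
h,e=np.histogram(U[k][:,1],np.arange(-70,80,2)); print([(int(b),int(n)) for b,n in zip(e,h)])
# groove edges at bed plane via pixels
g=im.mean(2)
for u in (250,300,340):
    col=g[:,u]; dg=np.diff(col)
    r0=55+np.argmin(dg[55:85]); r1=88+np.argmax(dg[88:115]); 
    for r in (r0,r1):
        p=atz('wrist',u,r+.5,.010,W)[:2]*1000@M; print(u,r,p.round(1))
# bed left edge / near edge
for v in (40,120,160):
    row=g[v]; r=200+np.argmax(np.diff(row)[200:240]); print(v,r,(atz('wrist',r+.5,v,.010,W)[:2]*1000@M).round(1))
E
```

```text
[(-70, 0), (-68, 0), (-66, 0), (-64, 0), (-62, 0), (-60, 0), (-58, 2), (-56, 22), (-54, 24), (-52, 28), (-50, 32), (-48, 24), (-46, 34), (-44, 23), (-42, 27), (-40, 29), (-38, 26), (-36, 34), (-34, 24), (-32, 36), (-30, 24), (-28, 35), (-26, 23), (-24, 35), (-22, 21), (-20, 6), (-18, 0), (-16, 1), (-14, 9), (-12, 28), (-10, 35), (-8, 24), (-6, 39), (-4, 39), (-2, 26), (0, 8), (2, 0), (4, 0), (6, 0), (8, 0), (10, 0), (12, 0), (14, 0), (16, 0), (18, 0), (20, 0), (22, 0), (24, 0), (26, 2), (28, 41), (30, 42), (32, 40), (34, 37), (36, 15), (38, 8), (40, 9), (42, 22), (44, 42), (46, 38), (48, 47), (50, 45), (52, 45), (54, 48), (56, 69), (58, 68), (60, 72), (62, 73), (64, 75), (66, 51), (68, 46), (70, 31), (72, 0), (74, 0), (76, 0)]
250 70 [493.3  27.7]
250 102 [491.3   1.7]
300 71 [536.1  26.8]
300 102 [535.4   1.6]
340 71 [570.3  26.8]
340 102 [570.6   1.6]
40 212 [464.   51.1]
120 220 [463.7 -13.1]
160 224 [463.6 -49.1]
```

```bash
cat >> h.py <<'E'
A=np.radians(2.95); MJ=np.array([[np.cos(A),-np.sin(A)],[np.sin(A),np.cos(A)]]); J0=np.array([587.7,55.7])
def jw(x,y): "jig mm -> world m"; return (MJ@(np.array([x,y])+J0))/1000
def tj():
    s=observe(); p=s["position"]; print("TCP in jig",(MJ.T@(np.array(p[:2])*1000)-J0).round(2),"z",round(p[2]*1000,2),"F jig",(MJ.T@np.array(s["ft_force"][:2])).round(1),round(s["ft_force"][2],1),"T",np.round(s["wrist_torque"],2),"t",s["time_s"])
E
python3 -c "
from h import *
tj(); print(jw(-36,-42.1)); plan([*jw(-36,-42.1),.06],2.95,1)"
```

```text
TCP in jig [ -30.87 -133.35] z 150.08 F jig [ 0.  -0.1] -1.3 T [-0.02 -0.01 -0.04] t 6.1167
[0.55026898 0.04197492]
n 4 dp [2.281, -0.129, 2.252] tz -0.0002 yaw_y 2.91 pos [ 0.5601 -0.0489  0.1501] t 6.1167
```

>>> {"fn": "move_arm", "kwargs": {
  "jaw": [2,2,2,2,2,2,2,2,2,2,2,2],
  "dp": [
    [2.5,-0.13,0.5],
    [2.5,-0.13,1.5],
    [2.5,-0.13,2],
    [1.62,-0.13,2.5],
    [0,0,2.5],
    [0,0,1.5],
    [0,0,1.1],
    [0,0,0.9],
    [0,0,0.7],
    [0,0,0.2],
    [0,0,0],
    [0,0,0]
  ],
  "turn": [
    [0,0,0],
    [0,0,0],
    [0,0,0],
    [0,0,0],
    [0,0,0],
    [0,0,0],
    [0,0,0],
    [0,0,0],
    [0,0,0],
    [0,0,0],
    [0,0,0],
    [0,0,0]
  ]
}}

```text
time_s: 7.12
position: [0.5507, 0.0418, 0.0165]
tool_rot: [[-0.05, 0.999, 0.001], [0.999, 0.05, -0.0], [-0.0, 0.001, -1.0]]
ft_force: [0.0, 0.1, -0.8]
grip_width: 0.0287
gripper_force: 50.1
```

```bash
python3 -c "
from h import *
tj()
im,d,W,P=look('w5',[],0,1)"
```

```text
TCP in jig [-35.62 -42.34] z 16.53 F jig [0.  0.1] -0.8 T [-0.03 -0.04 -0.02] t 7.1167
table z 0.010192427317539665
```

View pics/w5.png

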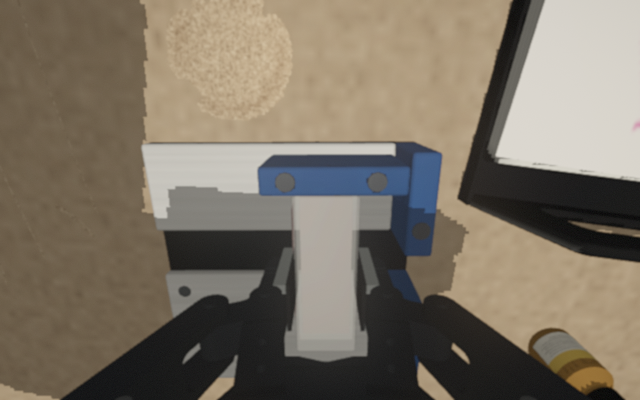

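```bash
python3 - <<'E'
from h import *
D=np.load('w5.npz'); im,d,W=D['im'],D['d'],D['W']; g=im.mean(2)
for u in (180,200,220,385):
    dg=np.diff(g[:,u]); r0=222+np.argmin(dg[222:240]); r1=262+np.argmax(dg[262:278])
    for r in (r0,r1): print(u,r,(MJ.T@(atz('wrist',u,r+.5,.010,W)[:2]*1000)-J0).round(1))
P=cloud('wrist',d,W); z=P[...,2]; hsv=cv2.cvtColor(im,cv2.COLOR_RGB2HSV)
U=P[...,:2]*1000@MJ-J0
k=(hsv[...,0]>100)&(hsv[...,0]<125)&(hsv[...,1]>100)&(z>.038)&(z<.048)
s=k&(U[...,0]<-15)&(U[...,0]>-60); print("stop y",np.percentile(U[s][:,1],[1,99]),"x",U[s][:,0].min())
f=k&(U[...,1]<-5)&(U[...,1]>-28)&(U[...,0]>-10); print("fence x",np.percentile(U[f][:,0],[1,99]),"gap end y",U[f][:,1].min())
E
```

```text
180 230 [-111.7  -27.9]
180 269 [-115.2  -51.2]
200 230 [-101.1  -27.9]
200 269 [-104.1  -51.2]
220 229 [-90.5 -27.4]
220 269 [-93.1 -51.3]
385 229 [ -3.1 -27.6]
385 266 [ -1.9 -49.6]
stop y [ 1.55826433 12.37060305] x -59.99363014058895
fence x [-0.48309299 10.47162398] gap end y -27.148124895226882
```

>>> {"fn": "move_arm", "kwargs": {
  "jaw": [2,2,2,2,2,2,2,2,2],
  "dp": [
    [0.09,0,0.15],
    [0,0.2,0],
    [0,0.3,0],
    [0,0.3,0],
    [0,0.3,0],
    [0,0.3,0],
    [0,0.2,0],
    [0,0,0],
    [0,0,0]
  ],
  "turn": [
    [0,0,0],
    [0,0,0],
    [0,0,0],
    [0,0,0],
    [0,0,0],
    [0,0,0],
    [0,0,0],
    [0,0,0],
    [0,0,0]
  ]
}}

```text
time_s: 7.92
position: [0.5663, 0.0435, 0.0144]
tool_rot: [[-0.05, 0.999, -0.0], [0.999, 0.05, 0.0], [0.0, -0.0, -1.0]]
ft_force: [0.2, 0.4, -1.2]
grip_width: 0.0293
gripper_force: 50.0
```

```bash
sed -i 's/J0=np.array(\[587.7,55.7\])/J0=np.array([586.9,56.5])/' h.py; python3 -c "
from h import *
tj()"
```

```text
TCP in jig [-19.13 -42.15] z 14.45 F jig [0.2 0.4] -1.2 T [ 0.05 -0.05  0.02] t 7.9167
```

>>> {"fn": "move_arm", "kwargs": {
  "jaw": [2,2,2,2,2,2],
  "dp": [
    [0,0.1,0.03],
    [0,0.1,0.03],
    [0,0.08,0],
    [0,0.06,0],
    [0,0,0],
    [0,0,0]
  ],
  "turn": [
    [0,0,0],
    [0,0,0],
    [0,0,0],
    [0,0,0],
    [0,0,0],
    [0,0,0]
  ]
}}

```text
time_s: 8.42
position: [0.5697, 0.0437, 0.014]
tool_rot: [[-0.05, 0.999, 0.0], [0.999, 0.05, -0.0], [-0.0, 0.0, -1.0]]
ft_force: [1.0, -0.8, -0.4]
grip_width: 0.0284
gripper_force: 50.1
```

```bash
python3 -c "
from h import *
tj()"
```

```text
TCP in jig [-15.71 -42.18] z 13.95 F jig [ 1.  -0.9] -0.4 T [-0.02 -0.03 -0.02] t 8.4167
```

Now touch the stop (+y, in small steps), then the fence.

>>> {"fn": "move_arm", "kwargs": {
  "jaw": [2,2,2,2,2,2],
  "dp": [
    [0.05,0,0],
    [0.05,0,0],
    [0.05,0,0],
    [0.05,0,0],
    [0,0,0],
    [0,0,0]
  ],
  "turn": [
    [0,0,0],
    [0,0,0],
    [0,0,0],
    [0,0,0],
    [0,0,0],
    [0,0,0]
  ]
}}

```text
time_s: 8.92
position: [0.5696, 0.0453, 0.0139]
tool_rot: [[-0.05, 0.999, 0.0], [0.999, 0.05, -0.001], [-0.001, 0.0, -1.0]]
ft_force: [0.1, -4.6, -0.9]
grip_width: 0.0293
gripper_force: 50.1
```

>>> {"fn": "move_arm", "kwargs": {
  "jaw": [2,2,2,2],
  "dp": [
    [0,0.05,0],
    [0,0.05,0],
    [0,0,0],
    [0,0,0]
  ],
  "turn": [
    [0,0,0],
    [0,0,0],
    [0,0,0],
    [0,0,0]
  ]
}}

```text
time_s: 9.25
position: [0.5697, 0.0453, 0.0139]
tool_rot: [[-0.05, 0.999, -0.002], [0.999, 0.05, -0.001], [-0.001, -0.002, -1.0]]
ft_force: [-4.6, -6.4, 1.3]
grip_width: 0.029
gripper_force: 50.4
```

```bash
python3 -c "
from h import *
tj()"
```

```text
TCP in jig [-15.6  -40.61] z 13.92 F jig [-4.9 -6.2] 1.3 T [-0.97  0.59  0.2 ] t 9.25
```

>>> {"fn": "move_arm", "kwargs": {
  "jaw": [2,2,2,4.6,4.6,4.6,4.6,4.6],
  "dp": [
    [0,0,0.05],
    [0,0,0.05],
    [0,0,0],
    [0,0,0],
    [0,0,0],
    [0,0,0],
    [0,0,0],
    [0,0,0]
  ],
  "turn": [
    [0,0,0],
    [0,0,0],
    [0,0,0],
    [0,0,0],
    [0,0,0],
    [0,0,0],
    [0,0,0],
    [0,0,0]
  ]
}}

```text
time_s: 9.92
position: [0.5706, 0.046, 0.0128]
tool_rot: [[-0.05, 0.999, 0.0], [0.999, 0.05, 0.0], [0.0, 0.0, -1.0]]
ft_force: [0.8, -0.4, 0.8]
grip_width: 0.046
gripper_force: 0.0
```

```bash
python3 -c "
from h import *
tj(); print(observe()['grip_width'])"
```

```text
TCP in jig [-14.68 -39.96] z 12.84 F jig [ 0.8 -0.5] 0.8 T [0.01 0.04 0.03] t 9.9167
0.046012665297953365
```

>>> {"fn": "move_arm", "kwargs": {
  "jaw": [4.6,4.6,4.6,4.6,4.6,5,5,5],
  "dp": [
    [0,0,-0.6],
    [0,0,-1.5],
    [0,0,-3],
    [0,0,-4],
    [0,0,-4],
    [0,0,-1],
    [0,0,0],
    [0,0,0]
  ],
  "turn": [
    [0,0,0],
    [0,0,0],
    [0,0,0],
    [0,0,0],
    [0,0,0],
    [0,0,0],
    [0,0,0],
    [0,0,0]
  ]
}}

```text
time_s: 10.58
position: [0.5704, 0.0459, 0.154]
tool_rot: [[-0.05, 0.999, 0.0], [0.999, 0.05, 0.0], [-0.0, 0.0, -1.0]]
ft_force: [0.3, 0.0, -0.4]
grip_width: 0.0496
gripper_force: 0.0
```

```bash
cat > chk.py <<'E'
from h import *
import sys
tj()
im,d,W,P=look(sys.argv[1],[],0,1); zlo,zhi=float(sys.argv[2]),float(sys.argv[3])
U=P[...,:2]*1000@MJ-J0; z=P[...,2]
hsv=cv2.cvtColor(im,cv2.COLOR_RGB2HSV)
k=(z>zlo)&(z<zhi)&(U[...,0]<6)&(U[...,0]>-50)&(U[...,1]<6)&(U[...,1]>-100)&(hsv[...,1]<90)
r=cv2.minAreaRect(U[k].astype(np.float32)); print(k.sum(),r,np.percentile(U[k],[1,99],axis=0).round(1).tolist(),np.median(z[k]))
E
python3 chk.py w6 .026 .036; python3 -c "
from h import *
plan([.478,.298,.14],-25,8)"
```

```text
TCP in jig [-14.93 -40.06] z 154.0 F jig [ 0.3 -0. ] -0.4 T [-0.02 -0.01  0.01] t 10.5833
table z 0.0016728398308756831
2877 ((-12.911300659179688, -38.89018249511719), (36.597076416015625, 88.75699615478516), 1.7032110691070557) [[-29.5, -81.9], [0.2, -2.0]] 0.031442650545520645
n 8 dp [2.952, -1.66, 0.164] tz 0.0608 yaw_y 2.87 pos [0.5699 0.0459 0.1529] t 10.6333
```

View pics/w6.png

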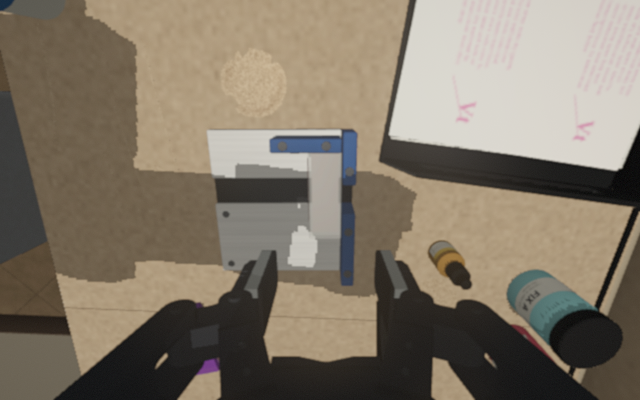

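The first box lies snug in the corner, at columns 308–341 and rows 152–238. Next is the second box.

>>> {"fn": "move_arm", "kwargs": {
  "jaw": [6,6,6,6,6,6,6,6,6,6,6,6],
  "dp": [
    [2.95,-1.66,0.16],
    [2.95,-1.66,0.16],
    [2.95,-1.66,0.16],
    [2.95,-1.66,0.16],
    [2.95,-1.66,0.16],
    [2.95,-1.66,0.16],
    [2.95,-1.66,0.16],
    [2.95,-1.66,0.16],
    [0,0,0],
    [0,0,0],
    [0,0,0],
    [0,0,0]
  ],
  "turn": [
    [0,0,0.061],
    [0,0,0.061],
    [0,0,0.061],
    [0,0,0.061],
    [0,0,0.061],
    [0,0,0.061],
    [0,0,0.061],
    [0,0,0.061],
    [0,0,0],
    [0,0,0],
    [0,0,0],
    [0,0,0]
  ]
}}

```text
time_s: 11.63
position: [0.4789, 0.2967, 0.1404]
tool_rot: [[0.425, 0.905, -0.001], [0.905, -0.425, -0.001], [-0.001, -0.001, -1.0]]
ft_force: [-0.1, -0.7, 0.1]
grip_width: 0.0602
gripper_force: 0.0
```

```bash
python3 -c "
from h import *
look('w7',[(.477,.303)],.013,.03,.055)
for q in ['box_pale_centre','box_red_centre']:
  for r in cams.mark_of('wrist',q): print(q,r['p'],np.array(r['location'])*[640,400])
plan([.477,.303,.004],-25,1)
"
```

```text
(0.477, 0.303) 3008 ((477.6479797363281, 299.44024658203125), (82.89923095703125, 30.871232986450195), 63.225826263427734) z 0.02143348165465145
table z 0.0012750354809821507
box_pale_centre 0.92 [164.928 162.68 ]
box_pale_centre 0.83 [290.368  46.2  ]
box_pale_centre 0.59 [327.104 190.52 ]
box_pale_centre 0.47 [459.776 375.88 ]
box_red_centre 0.57 [500.224 363.72 ]
n 4 dp [0.119, -0.114, 3.425] tz -0.0007 yaw_y -25.17 pos [0.4791 0.2968 0.141 ] t 11.7833
```

View pics/w7.png

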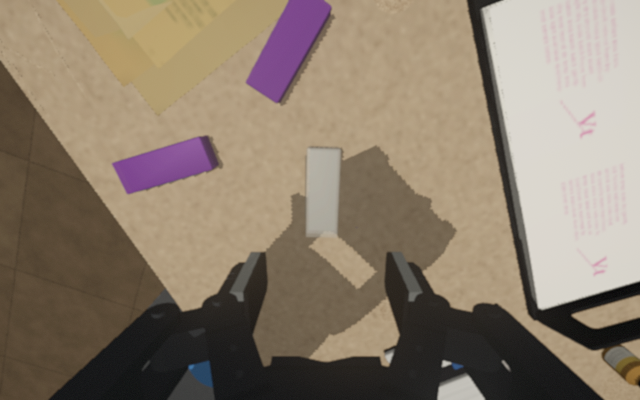

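```bash
python3 -c "
from h import *
plan([.4776,.2994,.004],-26.8,6)"
```

```text
n 6 dp [0.029, -0.042, 2.284] tz 0.0047 yaw_y -25.17 pos [0.4791 0.2968 0.141 ] t 11.7833
```

>>> {"fn": "move_arm", "kwargs": {
  "jaw": [6,6,6,6,6,6,6,6,6],
  "dp": [
    [0.03,-0.04,2.3],
    [0.03,-0.04,2.8],
    [0.03,-0.04,2.8],
    [0.03,-0.04,2.8],
    [0.03,-0.04,2],
    [0.03,-0.04,1],
    [0,0,0],
    [0,0,0],
    [0,0,0]
  ],
  "turn": [
    [0,0,0.0047],
    [0,0,0.0047],
    [0,0,0.0047],
    [0,0,0.0047],
    [0,0,0.0047],
    [0,0,0.0047],
    [0,0,0],
    [0,0,0],
    [0,0,0]
  ]
}}

```text
time_s: 12.53
position: [0.4783, 0.3005, 0.0055]
tool_rot: [[0.45, 0.893, 0.002], [0.893, -0.45, 0.001], [0.002, 0.002, -1.0]]
ft_force: [0.1, -0.1, -0.1]
grip_width: 0.0604
gripper_force: 0.0
```

```bash
cat >> h.py <<'E'
def hand(name):
    plan([.4776,.2994,.004],-26.8,1)
    im,d=cams.get_image("wrist"); save(im,name+".png"); c=cams.calibration('wrist'); T=cloud('wrist',d,np.array(c['tool_from_camera']))*1000
    for y in (-10,0,10):
        k=(abs(T[...,1]-y)<2)&(T[...,2]<-13)&(T[...,2]>-22)&(T[...,0]>-60)&(T[...,0]<60); x=T[...,0][k]; print(y,np.percentile(x,[.5,99.5]).round(1),np.median(T[...,2][k]).round(1))
    k=(abs(T[...,0]-33)<3)&(T[...,2]<-13)&(T[...,2]>-22); print("y ext",np.percentile(T[...,1][k],[1,99]).round(1))
E
python3 -c "
from h import *
hand('w8')"
```

```text
n 1 dp [-0.135, -0.013, 0.148] tz 0.0014 yaw_y -26.72 pos [0.4783 0.3005 0.0055] t 12.5333
-10 [-41.6  40.2] -16.0
0 [-41.6  40.2] -16.0
10 [-41.7  40.2] -15.9
y ext [-141.9   14.6]
```

>>> {"fn": "move_arm", "kwargs": {
  "jaw": [2,2,2,2,2,2,2,2,2,2,2],
  "dp": [
    [0,0,0.15],
    [0,0,0],
    [0,0,0],
    [0,0,0],
    [0,0,0],
    [0,0,0],
    [0,0,0],
    [0,0,-1],
    [0,0,-3],
    [0,0,-4],
    [0,0,-3]
  ],
  "turn": [
    [0,0,0],
    [0,0,0],
    [0,0,0],
    [0,0,0],
    [0,0,0],
    [0,0,0],
    [0,0,0],
    [0,0,0],
    [0,0,0],
    [0,0,0],
    [0,0,0]
  ],
  "force": 50
}}

```text
time_s: 13.5
position: [0.4775, 0.3005, 0.1154]
tool_rot: [[0.449, 0.893, 0.001], [0.893, -0.449, 0.0], [0.001, 0.001, -1.0]]
ft_force: [0.3, -0.1, -0.6]
grip_width: 0.0288
gripper_force: 50.3
```

```bash
python3 -c "
from h import *
hand('w9'); plan([*jw(-18,-42),.115],2.95,8)"
```

```text
n 4 dp [-0.025, 0.014, 2.785] tz 0.0004 yaw_y -26.71 pos [0.4775 0.3005 0.1154] t 13.5
-10 [-41.6  40.7] -18.1
0 [-41.5  40.6] -18.1
10 [-42.1  40.6] -18.1
y ext [-13.3  15.9]
n 8 dp [-2.902, 1.848, 0.074] tz -0.0647 yaw_y -26.69 pos [0.4798 0.3015 0.121 ] t 13.55
```

>>> {"fn": "move_arm", "kwargs": {
  "jaw": [2,2,2,2,2,2,2,2,2,2,2,2],
  "dp": [
    [-2.9,1.85,0.05],
    [-2.9,1.85,0.05],
    [-2.9,1.85,0.05],
    [-2.9,1.85,0.05],
    [-2.9,1.85,0.05],
    [-2.9,1.85,0.05],
    [-2.9,1.85,0.05],
    [-2.9,1.85,0.05],
    [0,0,0],
    [0,0,0],
    [0,0,0],
    [0,0,0]
  ],
  "turn": [
    [0,0,-0.0647],
    [0,0,-0.0647],
    [0,0,-0.0647],
    [0,0,-0.0647],
    [0,0,-0.0647],
    [0,0,-0.0647],
    [0,0,-0.0647],
    [0,0,-0.0647],
    [0,0,0],
    [0,0,0],
    [0,0,0],
    [0,0,0]
  ]
}}

```text
time_s: 14.55
position: [0.5645, 0.0438, 0.1087]
tool_rot: [[-0.052, 0.999, -0.001], [0.999, 0.052, 0.0], [0.0, -0.001, -1.0]]
ft_force: [1.2, 0.2, -1.3]
grip_width: 0.0292
gripper_force: 50.3
```

```bash
python3 -c "
from h import *
tj(); plan([*jw(-18,-42),.038],2.95,1)"
```

```text
TCP in jig [-20.88 -41.83] z 108.71 F jig [1.2 0.1] -1.3 T [ 0.06 -0.01 -0.03] t 14.55
n 2 dp [-0.009, 0.146, 3.535] tz 0.0003 yaw_y 2.99 pos [0.5645 0.0438 0.1087] t 14.55
```

>>> {"fn": "move_arm", "kwargs": {
  "jaw": [2,2,2,2,2,2,2,2],
  "dp": [
    [0,0.29,1.5],
    [0,0,2.5],
    [0,0,1.5],
    [0,0,1],
    [0,0,0.55],
    [0,0,0],
    [0,0,0],
    [0,0,0]
  ],
  "turn": [
    [0,0,0],
    [0,0,0],
    [0,0,0],
    [0,0,0],
    [0,0,0],
    [0,0,0],
    [0,0,0],
    [0,0,0]
  ]
}}

```text
time_s: 15.22
position: [0.5686, 0.043, 0.0391]
tool_rot: [[-0.052, 0.999, 0.002], [0.999, 0.052, -0.0], [-0.0, 0.002, -1.0]]
ft_force: [-0.3, 0.6, -1.5]
grip_width: 0.0284
gripper_force: 50.3
```

```bash
python3 -c "
from h import *
tj()"
```

```text
TCP in jig [-16.88 -42.77] z 39.12 F jig [-0.3  0.6] -1.5 T [-0.04 -0.02  0.02] t 15.2167
```

>>> {"fn": "move_arm", "kwargs": {
  "jaw": [2,2,2,2,2,2,2,2,2],
  "dp": [
    [0,0,0.2],
    [0,0,0.15],
    [0.08,0,0],
    [0.07,0,0],
    [0.05,0,0],
    [0,0.05,0],
    [0,0.04,0],
    [0,0,0],
    [0,0,0]
  ],
  "turn": [
    [0,0,0],
    [0,0,0],
    [0,0,0],
    [0,0,0],
    [0,0,0],
    [0,0,0],
    [0,0,0],
    [0,0,0],
    [0,0,0]
  ]
}}

```text
time_s: 15.97
position: [0.5689, 0.0449, 0.0346]
tool_rot: [[-0.051, 0.999, 0.0], [0.999, 0.051, -0.0], [-0.0, 0.0, -1.0]]
ft_force: [-0.5, 0.3, -1.6]
grip_width: 0.0288
gripper_force: 50.3
```

```bash
python3 -c "
from h import *
tj()"
```

```text
TCP in jig [-16.45 -40.9 ] z 34.62 F jig [-0.5  0.4] -1.6 T [ 0.01 -0.01 -0.01] t 15.9667
```

>>> {"fn": "move_arm", "kwargs": {
  "jaw": [2,2,2,2,2],
  "dp": [
    [0.05,0.04,0],
    [0.04,0.04,0],
    [0,0.04,0],
    [0,0.03,0],
    [0,0,0]
  ],
  "turn": [
    [0,0,0],
    [0,0,0],
    [0,0,0],
    [0,0,0],
    [0,0,0]
  ]
}}

```text
time_s: 16.38
position: [0.5697, 0.0459, 0.0345]
tool_rot: [[-0.052, 0.999, -0.002], [0.999, 0.052, -0.0], [0.0, -0.002, -1.0]]
ft_force: [-3.7, -1.1, 0.2]
grip_width: 0.029
gripper_force: 50.6
```

```bash
python3 -c "
from h import *
tj()"
```

```text
TCP in jig [-15.62 -39.94] z 34.49 F jig [-3.8 -0.9] 0.2 T [-0.07  0.64  0.09] t 16.3833
```

>>> {"fn": "move_arm", "kwargs": {
  "jaw": [2,2,2,2],
  "dp": [
    [0.04,0,0],
    [0.04,0,0],
    [0,0,0],
    [0,0,0]
  ],
  "turn": [
    [0,0,0],
    [0,0,0],
    [0,0,0],
    [0,0,0]
  ]
}}

```text
time_s: 16.72
position: [0.5697, 0.046, 0.0345]
tool_rot: [[-0.052, 0.999, -0.002], [0.999, 0.052, -0.001], [-0.001, -0.002, -1.0]]
ft_force: [-4.6, -5.8, 0.4]
grip_width: 0.0289
gripper_force: 50.5
```

```bash
python3 -c "
from h import *
tj()"; python3 chk.py w10 .045 .06
```

```text
TCP in jig [-15.59 -39.9 ] z 34.53 F jig [-4.8 -5.6] 0.4 T [-0.78  0.78  0.16] t 16.7167
TCP in jig [-15.59 -39.9 ] z 34.53 F jig [-4.8 -5.6] 0.4 T [-0.78  0.78  0.16] t 16.7167
table z 0.009947148171642578
10772 ((-17.421546936035156, -36.78160858154297), (48.59311294555664, 95.81239318847656), 10.523382186889648) [[-39.8, -80.8], [2.8, -0.1]] 0.05257654592657559
```

View pics/w10.png

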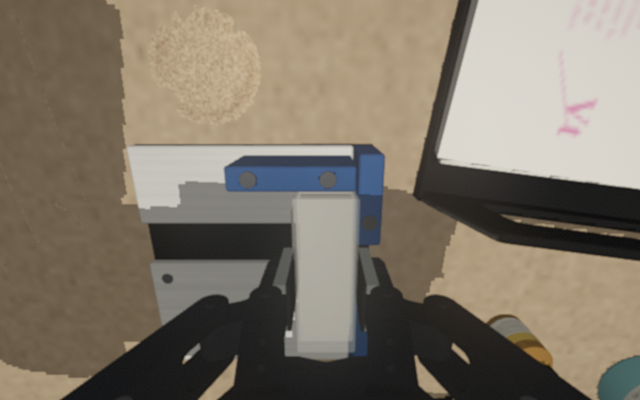

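>>> {"fn": "move_arm", "kwargs": {
  "jaw": [2,2,2,2,4.2,4.2,4.2,4.2,4.2],
  "dp": [
    [0,0,0.05],
    [0,0,0.05],
    [0,0,0.05],
    [0,0,0],
    [0,0,0],
    [-0.1,-0.05,0],
    [0,0,0],
    [0,0,0],
    [0,0,0]
  ],
  "turn": [
    [0,0,0],
    [0,0,0],
    [0,0,0],
    [0,0,0],
    [0,0,0],
    [0,0,0],
    [0,0,0],
    [0,0,0],
    [0,0,0]
  ]
}}

```text
time_s: 17.52
position: [0.57, 0.0458, 0.0331]
tool_rot: [[-0.051, 0.999, 0.0], [0.999, 0.051, 0.0], [0.0, 0.0, -1.0]]
ft_force: [-0.3, 0.7, -0.0]
grip_width: 0.0417
gripper_force: 0.0
```

```bash
python3 -c "
from h import *
tj()"
```

```text
TCP in jig [-15.28 -40.13] z 33.06 F jig [-0.3  0.7] -0.0 T [-0.01 -0.02 -0.03] t 17.5167
```

>>> {"fn": "move_arm", "kwargs": {
  "jaw": [4.2,4.2,4.2,4.2,4.2,2,2,2,2,2],
  "dp": [
    [-0.1,0,0],
    [0,0,0.3],
    [0,0,0.5],
    [0,0,0.5],
    [0,0,0],
    [0,0,0],
    [0,0,0],
    [0,0,0],
    [0,0,0],
    [0,0,0]
  ],
  "turn": [
    [0,0,0],
    [0,0,0],
    [0,0,0],
    [0,0,0],
    [0,0,0],
    [0,0,0],
    [0,0,0],
    [0,0,0],
    [0,0,0],
    [0,0,0]
  ],
  "force": 30
}}

```text
time_s: 18.35
position: [0.5697, 0.0447, 0.02]
tool_rot: [[-0.051, 0.999, -0.0], [0.999, 0.051, 0.0], [0.0, -0.0, -1.0]]
ft_force: [0.2, 0.6, -3.4]
grip_width: 0.0297
gripper_force: 30.7
```

```bash
python3 -c "
from h import *
tj(); print(observe()['grip_width'])"
```

```text
TCP in jig [-15.65 -41.13] z 20.03 F jig [0.3 0.6] -3.4 T [-0.06  0.04  0.  ] t 18.35
0.029672928903264967
```

Both boxes are gripped together. Push them to the stop and the fence.

>>> {"fn": "move_arm", "kwargs": {
  "jaw": [2,2,2,2,2,2,2],
  "dp": [
    [0.05,0,0],
    [0.05,0.03,0],
    [0.05,0.03,0],
    [0.05,0.03,0],
    [0,0,0],
    [0,0,0],
    [0,0,0]
  ],
  "turn": [
    [0,0,0],
    [0,0,0],
    [0,0,0],
    [0,0,0],
    [0,0,0],
    [0,0,0],
    [0,0,0]
  ]
}}

```text
time_s: 18.93
position: [0.5697, 0.0448, 0.0201]
tool_rot: [[-0.052, 0.999, -0.003], [0.999, 0.052, -0.003], [-0.003, -0.003, -1.0]]
ft_force: [-6.0, -12.7, -0.4]
grip_width: 0.0298
gripper_force: 31.1
```

```bash
python3 -c "
from h import *
tj(); print(observe()['grip_width'])"
```

```text
TCP in jig [-15.62 -41.08] z 20.11 F jig [ -6.6 -12.4] -0.4 T [-1.8   0.89  0.05] t 18.9333
0.02976624308180086
```

>>> {"fn": "move_arm", "kwargs": {
  "jaw": [4.2,4.2,4.2,4.2,4.2,4.2,4.2,4.2,4.2,4.2,4.2,4.2],
  "dp": [
    [0,0,0],
    [-0.2,-0.08,0],
    [0,0,0],
    [0,0,0],
    [0,0,-1],
    [0,0,-3],
    [0,0,-3.5],
    [-2,0,-2.5],
    [-4,0,0],
    [-4,0,0],
    [-4,0,0],
    [-2,0,0]
  ],
  "turn": [
    [0,0,0],
    [0,0,0],
    [0,0,0],
    [0,0,0],
    [0,0,0],
    [0,0,0],
    [0,0,0],
    [0,0,0],
    [0,0,0],
    [0,0,0],
    [0,0,0],
    [0,0,0]
  ]
}}

```text
time_s: 19.93
position: [0.5784, -0.1189, 0.1212]
tool_rot: [[-0.049, 0.999, 0.002], [0.999, 0.049, -0.001], [-0.002, 0.002, -1.0]]
ft_force: [-1.0, -0.1, 0.2]
grip_width: 0.0417
gripper_force: 0.0
```

>>> {"fn": "move_arm", "kwargs": {
  "jaw": [4.2,4.2,4.2,4.2],
  "dp": [
    [0,0,0],
    [0,0,0],
    [0,0,0],
    [0,0,0]
  ],
  "turn": [
    [0,0,0],
    [0,0,0],
    [0,0,0],
    [0,0,0]
  ]
}}

```text
time_s: 20.27
position: [0.5782, -0.1138, 0.1205]
tool_rot: [[-0.053, 0.999, 0.0], [0.999, 0.053, 0.0], [0.0, 0.0, -1.0]]
ft_force: [-0.6, 0.5, -0.6]
grip_width: 0.042
gripper_force: 0.0
```

```bash
cat > face.py <<'E'
from h import *
import sys
tj(); im,d,W,P=look(sys.argv[1],[],0,1); z=P[...,2]*1000; U=P[...,:2]*1000@MJ-J0
for lo in range(10,58,3):
    k=(z>=lo)&(z<lo+3)&(U[...,0]<-3)&(U[...,0]>-28)&(U[...,1]<-60)&(U[...,1]>-100)
    if k.sum()>3: print(lo,k.sum(),np.percentile(U[k][:,1],[5,50,95]).round(1))
k=(z>48)&(z<56)&(U[...,0]<5)&(U[...,0]>-50)&(U[...,1]>-100)&(U[...,1]<20); print(k.sum(),cv2.minAreaRect(U[k].astype(np.float32)))
r,c=np.where(k); print("rows",r.min(),r.max())
E
python3 face.py w11
```

```text
TCP in jig [ -15.33 -199.88] z 120.48 F jig [-0.6  0.5] -0.6 T [ 0.03 -0.01  0.06] t 20.2667
table z 0.02086051961688952
10 600 [-99.  -91.2 -83.2]
13 26 [-83.  -82.8 -82.6]
16 33 [-82.9 -82.8 -82.6]
19 24 [-82.8 -82.7 -82.6]
22 11 [-83.  -82.9 -82.9]
25 11 [-83.2 -83.2 -83. ]
28 51 [-83.5 -83.2 -82.8]
31 48 [-83.2 -82.8 -82.6]
34 29 [-82.9 -82.8 -82.6]
37 42 [-83.  -82.7 -82.6]
40 27 [-82.9 -82.7 -82.5]
43 16 [-83.  -82.9 -82.8]
46 18 [-83.3 -83.2 -83. ]
49 534 [-83.2 -73.4 -63.2]
52 1120 [-82.  -72.7 -63.2]
1985 ((-14.666406631469727, -72.77394104003906), (21.56222152709961, 29.96002769470215), 89.90833282470703)
rows 0 40
```

Both end faces stand at y = -82.8 mm, so the boxes are aligned and against the stop. I'll go back and take the upper box for the final push.

>>> {"fn": "move_arm", "kwargs": {
  "jaw": [4.6,4.6,4.6,4.6,4.6,4.6,4.6,4.6],
  "dp": [
    [3,0,0],
    [4,0,0],
    [4,0,0],
    [3,0,0],
    [1.84,0,0],
    [0,0,0],
    [0,0,0],
    [0,0,0]
  ],
  "turn": [
    [0,0,0],
    [0,0,0],
    [0,0,0],
    [0,0,0],
    [0,0,0],
    [0,0,0],
    [0,0,0],
    [0,0,0]
  ]
}}

```text
time_s: 20.98
position: [0.5701, 0.0429, 0.1202]
tool_rot: [[-0.052, 0.999, 0.0], [0.999, 0.052, -0.0], [-0.0, 0.0, -1.0]]
ft_force: [0.4, -1.1, -0.4]
grip_width: 0.0459
gripper_force: 0.0
```

```bash
python3 -c "
from h import *
tj(); plan([*jw(-15.6,-41.5),.036],2.95,1)"
```

```text
TCP in jig [-15.33 -42.98] z 120.22 F jig [ 0.4 -1.1] -0.4 T [-0.01 -0.02 -0.  ] t 20.9833
n 3 dp [0.05, -0.009, 2.807] tz 0.0001 yaw_y 2.97 pos [0.5701 0.0429 0.1202] t 20.9833
```

>>> {"fn": "move_arm", "kwargs": {
  "jaw": [4.6,4.6,4.6,4.6,4.6,4.6,4.6,4.6,4.6],
  "dp": [
    [0.1,-0.02,1.5],
    [0,0,2.5],
    [0,0,2],
    [0,0,1.4],
    [0,0,0.7],
    [0,0,0.3],
    [0,0,0],
    [0,0,0],
    [0,0,0]
  ],
  "turn": [
    [0,0,0],
    [0,0,0],
    [0,0,0],
    [0,0,0],
    [0,0,0],
    [0,0,0],
    [0,0,0],
    [0,0,0],
    [0,0,0]
  ]
}}

```text
time_s: 21.73
position: [0.5703, 0.0439, 0.0371]
tool_rot: [[-0.051, 0.999, 0.002], [0.999, 0.051, -0.0], [-0.0, 0.002, -1.0]]
ft_force: [0.3, 0.1, -1.2]
grip_width: 0.046
gripper_force: 0.0
```

>>> {"fn": "move_arm", "kwargs": {
  "jaw": [2,2,2,2,2,2],
  "dp": [
    [0,0,0],
    [0,0,0],
    [0,0,0],
    [0,0,0],
    [0,0,0],
    [0,0,0]
  ],
  "turn": [
    [0,0,0],
    [0,0,0],
    [0,0,0],
    [0,0,0],
    [0,0,0],
    [0,0,0]
  ],
  "force": 60
}}

```text
time_s: 22.23
position: [0.5698, 0.044, 0.0371]
tool_rot: [[-0.052, 0.999, 0.001], [0.999, 0.052, -0.0], [-0.0, 0.001, -1.0]]
ft_force: [-2.4, -1.0, 6.7]
grip_width: 0.0283
gripper_force: 61.0
```

```bash
python3 -c "
from h import *
tj()"
```

```text
TCP in jig [-15.59 -41.85] z 37.13 F jig [-2.4 -0.9] 6.7 T [-0.13  0.49 -0.02] t 22.2333
```

>>> {"fn": "move_arm", "kwargs": {
  "jaw": [2,2,2,2,2,2,2,2],
  "dp": [
    [0.01,0.03,0.06],
    [0.01,0.03,0.06],
    [0.01,0.03,0.06],
    [0.01,0.03,0.06],
    [0,0.03,0.06],
    [0,0,0],
    [0,0,0],
    [0,0,0]
  ],
  "turn": [
    [0,0,0],
    [0,0,0],
    [0,0,0],
    [0,0,0],
    [0,0,0],
    [0,0,0],
    [0,0,0],
    [0,0,0]
  ]
}}

```text
time_s: 22.9
position: [0.5699, 0.0441, 0.037]
tool_rot: [[-0.052, 0.999, -0.001], [0.999, 0.052, -0.002], [-0.002, -0.001, -1.0]]
ft_force: [-19.3, -5.0, 37.5]
grip_width: 0.0285
gripper_force: 64.7
```

```bash
python3 -c "
from h import *
tj()"
```

```text
TCP in jig [-15.5  -41.82] z 37.01 F jig [-19.5  -4. ] 37.5 T [-0.69  3.16  0.01] t 22.9
```

```bash
python3 - <<'E'
from h import *
tj(); im,d,W,P=look('w12',[],0,1); z=P[...,2]*1000; U=P[...,:2]*1000@MJ-J0
k=(z>48)&(z<56)&(U[...,0]<-3)&(U[...,0]>-28)&(U[...,1]>-22)&(U[...,1]<-4)
A_=np.c_[U[k],np.ones(k.sum())]; print(k.sum(),"tilt deg",np.degrees(np.linalg.lstsq(A_,z[k],rcond=None)[0][:2]),np.median(z[k]))
k=(z>45)&(z<56)&(U[...,0]<15)&(U[...,0]>-45)&(U[...,1]>-22)&(U[...,1]<10); print("x,y ext",np.percentile(U[k],[1,99],axis=0))
tj()
E
```

```text
TCP in jig [-15.5  -41.82] z 37.01 F jig [-19.5  -4. ] 37.5 T [-0.69  3.16  0.01] t 22.9
table z 0.009762208469036138
2109 tilt deg [-0.08015786  0.05809905] 52.472169882906094
x,y ext [[-29.43964172 -21.74153307]
 [ -0.19833096   4.80374717]]
TCP in jig [-15.49 -41.8 ] z 37.0 F jig [-18.5  -3.3] 38.0 T [-0.65  3.19  0.  ] t 22.95
```

The pack is level and snug, and the push is holding steady. Handing in.

```bash
python3 -c "
from h import *
print(ticket.close_job())"
```

```text
the job is handed in; nothing more can be done
None
```

I handed the job in at about 23 s: the two boxes are stacked in the jig, red below and pale on top (told apart only by eye and the networks), flush with the end stop and fence. The arm still grips the upper box and pushes it about 38 N down and 19 N towards the fence. I viewed 11 pictures, one over the limit of 10.

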